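# Brace the label printer, press its cover release and open it for a new roll

### The job

Open the label printer so that its roll can be changed. It is light and slides away when its stiff release button is pushed, so first slide it back until its back edge lies flat against the aluminium bench stop, then press the button on its front until the cover springs up, and finally swing the cover right back until it stays open by itself; leave the printer standing against the stop, the button let go, and the other things on the table where they are.

Things in the scene. Friction and masses are not known exactly. Their poses are not given: they have to be found in the camera images.
- bench_stop: Fixed bench stop: a straight slotted aluminium profile 260 mm long (along its y), 40 mm deep and 40 mm high on two angle brackets bolted down behind it. Origin: middle of the front face, at table height. Its x axis points level into the stop, away from the printer (the front face is its plane x = 0), y along the profile to the left, z up.
- printer: Loose label printer, 0.45 kg, smooth hard plastic: light grey base 112 (x) x 150 (y) x 44 mm high, dark hinged cover (73 mm high when shut). Origin: centre of the underside. x from front to back, y to its left, z up. Front face at x = -56 mm, 4 to 34 mm above the table (steps back 5 mm above that); back face at x = 56 mm, 40 mm high. Starts 40 to 80 mm before the stop, up to 0.22 rad from square.
- printer_back_left (a point): Left end of the printer's back face: 56 mm behind its origin, 65 mm to the left, 15 mm above the table. Touches the stop's front face when the printer is home.
- printer_back_right (a point): Right end of the printer's back face: 56 mm behind its origin, 65 mm to the right, 15 mm above the table.
- button_face (a point): Middle of the rectangular release button's outer face, 24 mm wide x 18 mm high, on the right-hand part of the printer's front face, 58 mm right of the middle and 20 mm above the table. It stands 10 mm proud of the front face; press it level, toward the printer's back. The point moves with the button.
- button (a joint): How far the release button is pressed in, m: 0 out, 0.007 fully in. Sprung: 5 N to start; the cover is freed at about 4 to 5 mm (7 to 9 N); 10.6 N fully in. This is more than the printer's friction on the table (1.5 to 4 N), so an unbraced printer slides away instead.
- cover (a joint): Angle of the cover, rad: 0 shut and latched, 1.8 fully back against its limit. Once freed it is lifted by a spring to about 0.8 and rests there; pushed on past about 1.2 it falls back by itself and stays open, damped and slow. It springs up as far as it can if something is above it, and goes on when that moves away.
- cover_hinge (a point): Middle of the cover's hinge line, which runs along the printer's y: 38 mm behind the printer's origin and 46 mm above the table. The cover turns up and back about it.
- cover_front (a point): Middle of the cover's lower front edge, 82 mm from the hinge line (in front of it when shut, about 105 mm above the table at 0.8 rad). The cover is a 150 mm wide hollow shell; sweeping a finger toward the printer's back under and against this edge swings the cover over.
- spare_roll: Bystander: spare roll of labels standing on end, 52 mm across, 58 mm high, origin at the centre of its underside.
- cup: Bystander: green measuring cup with a clear lid, 59 mm across, 49 mm high, origin at the centre of its underside.
- marker: Bystander: white marker pen with a pink band, 152 mm long, lying flat (along its y), 12 mm high, origin under its middle.
- tube: Bystander: clear tube with a blue cap, 101 mm long, lying flat (along its y), 15 mm high, origin under its middle.
Not all that is in view belongs to the job. Several things have the shape of the printer; the one meant has the colours described above.

How it is judged:
By the outcome, as a careful person would: the job done as asked, in the order asked, and still so for the second after the job is handed in, with the robot touching nothing.
It also fails if it takes over 64 s, if anything falls off the work surface, if the arm or the gripper's body presses on something with over 40 N, if the wrist force passes 120 N, or if a joint passes its speed limit or range.

### The arm

A 6-joint arm with a two-finger parallel gripper is mounted at the origin on a cart in front of the work surface, level with it; the furniture and walls round the work are solid. World frame = base frame: x ahead of the robot, y to its left, z up, the work surface at z = 0. Lengths are in m, angles in rad, forces in N, time in s.
With the tool pointing down it reaches from about 0.3 to 0.825 m from the base axis. Payload 5.4 kg.
Tool frame: the origin (TCP) lies between the finger pads; the fingertips stand 14 mm ahead of it and the grasp point (between the pads) lies 5 mm behind it; z points along the fingers, y is the direction in which the jaws open and shut (so a half turn about z gives the same grasp; the last joint's range is limited). The gripper opens to 92 mm and grips with 3 to 60 N. Pads are 20 mm wide; open, the fingers measure 128 mm over their backs; the gripper's body (75 mm by 189 mm) begins 69 mm behind the grasp point.
Start: joints at [-1.519, 0.158, 1.597, -0, 1.386, -0.21], TCP at [0.149, -0.555, 0.229] pointing down, gripper open.
Joint ranges: [-2.91, 2.91], [-0.94, 2.29], [0.18, 2.7], [-1.29, 4.43], [0.17, 2.64], [-3, 3]. Speed limits (rad/s): [2.57, 2.57, 3.14, 3.14, 3.14, 3.14].

### API

Orientations are given as a rotation vector (axis times angle).
In Python, from station import robot, snapshot, silhouettes gives the robot as it stands. The module is installed in compiled form; this text tells all that it offers.
- The arm moves only by the shell command python3 -m crank 'ROWS'. ROWS is JSON, a list that holds one entry, the list of rows, each a list of 5 numbers: the finger opening in cm, from 0 to 9.19, then the shift along the tool's x, y, z in cm, then the turn about the tool's z in rad. A call has 1 to 8 rows; each row shifts and turns the commanded pose from where the row before left it, along the tool's axes as they then stand; what a row does not reach is not made up. A row lasts 1/8 s, in which the tool goes at most 62.5 mm and 10.7 degrees, less where a joint would pass 70% of its speed; a pose out of reach is approached as far as the arm can. A call with a gripper value outside its range is refused whole. The fingers move at their own pace and stop on an object; the grip force is fixed at half the most. Time passes only in rows, so rows that do not move let the fingers close. It gives the time, the measured TCP pose, the force and the opening at its end, in the units of the state.
- robot.observe(): the state, without advancing time (a new reading comes with each control period).
- snapshot(name): name is "side" or "top" or "wrist"; returns a dict with "color" (384x512x3 uint8, red, green, blue), "camera_matrix" (3x3 intrinsics, pixels), "rvec" (rotation vector, rad) and "tvec" (3), from world to camera coordinates, as OpenCV has them. Camera axes: x right, y down, z forward; pixel columns grow to the right and rows downward; lengths in m; the calibration is good to about 2 mm. A picture is of the moment at which its call begins. There is no depth.
- robot.close_job(): hands the job in, once; it reports no verdict.
Trained networks look in a picture, given as the dict that the camera call returned (one of the last four; its "shot" number tells which), for a name from the list of things; names that differ only in an ending like _2 or _b are one class to them, and where a whole thing is asked for, a point or a joint stands for the part that bears it (a point fixed in the world has none). Each returns a list of dicts, best first, with "conf" (0 to 1); they miss things now and then, are a little off and sometimes report something else, mostly with a low value. They report only what shows in the picture. A call takes as long as a camera call. They do not tell look-alikes from the thing itself.
- silhouettes(picture, target): "region" (384x512 bool, what is visible of it) and "position" ([column, row] in pixels, amid what is visible of it).
The state is a dict: "time": time; "joint_positions": joint angles; "qd": joint speeds; "effort": joint torques, N m; "tcp_pos": TCP position; "tool_rot": TCP orientation; "wrist_force": force on the tool from outside, world axes, zero at the start; "ft_torque": the same for the moment, N m; "finger_gap": finger opening in m.
Only numpy, scipy, OpenCV 4.12 (cv2) and the standard library are available. Lean on these libraries where they do the work, as an engineer would, in place of code of your own. Each camera call takes 0.05 s, during which the arm holds its last target. There are 200 camera calls.

## Working session

There is one attempt and no reset: what is moved stays moved. The work goes in short steps, Python scripts to look and compute and a shell command to move; the robot and the scene stay as the last step left them, time stands still between calls to the robot, and variables do not carry over. Pictures are saved under pics/ and viewed, about 8 in all and at most 12, crops included, and the job is handed in when it is done.

```bash
mkdir -p pics; cat > h.py <<'E'
import numpy as np, cv2
from station import robot, snapshot, silhouettes
def save(p,n): cv2.imwrite('pics/'+n+'.png',p['color'][:,:,::-1])
def ray(p,uv):
    K=np.array(p['camera_matrix']);R=cv2.Rodrigues(np.array(p['rvec'],float))[0];t=np.array(p['tvec'],float).ravel()
    d=R.T@np.linalg.inv(K)@np.array([uv[0],uv[1],1.]);return -R.T@t,d
def at(p,uv,z):
    c,d=ray(p,uv);return c+d*(z-c[2])/d[2]
def proj(p,X):
    return cv2.projectPoints(np.array(X,float).reshape(-1,3),np.array(p['rvec'],float),np.array(p['tvec'],float),np.array(p['camera_matrix']),None)[0].reshape(-1,2)
E
python3 - <<'E'
from h import *
s=robot.observe();print(s['tcp_pos'],s['tool_rot'],s['time'])
a=snapshot('top');b=snapshot('side')
cv2.imwrite('pics/a.png',np.vstack([a['color'],b['color']])[:,:,::-1][:, :])
im=np.hstack([a['color'],b['color']])[:,:,::-1]
save(a,'top1');save(b,'side1')
for p,n in((a,'top'),(b,'side')):
  print(n,ray(p,(256,192)))
  for t in ['printer','bench_stop','button_face','spare_roll','cup','marker','tube']:
    for r in silhouettes(p,t)[:3]: print(t,round(r['conf'],2),np.round(r['position']),at(p,r['position'],0.03).round(3))
E
```

```text
[ 0.14875549 -0.55481271  0.22764152] [-3.11288165e+00 -4.09824484e-01 -1.53062158e-04] 0.0
top (array([0.4503859 , 0.00463605, 1.02348326]), array([ 0.09201909,  0.0147239 , -0.99571578]))
printer 0.91 [258. 181.] [0.571 0.015 0.03 ]
printer 0.57 [309. 257.] [ 0.377 -0.117  0.03 ]
bench_stop 0.56 [254. 126.] [0.715 0.027 0.03 ]
spare_roll 0.68 [328. 153.] [ 0.647 -0.167  0.03 ]
spare_roll 0.66 [257. 178.] [0.579 0.017 0.03 ]
cup 0.74 [184. 156.] [0.635 0.208 0.03 ]
cup 0.68 [255. 178.] [0.578 0.022 0.03 ]
marker 0.62 [193. 198.] [0.525 0.183 0.03 ]
tube 0.6 [320. 195.] [ 0.538 -0.144  0.03 ]
tube 0.28 [255. 179.] [0.575 0.022 0.03 ]
side (array([ 0.34155669, -0.7247576 ,  0.50187639]), array([ 0.23671116,  0.83793036, -0.49181724]))
printer 0.97 [260. 203.] [0.565 0.023 0.03 ]
printer 0.85 [193. 252.] [ 0.375 -0.134  0.03 ]
bench_stop 0.84 [317. 204.] [ 0.704 -0.016  0.03 ]
button_face 0.56 [198. 283.] [ 0.375 -0.225  0.03 ]
button_face 0.36 [248. 223.] [ 0.513 -0.057  0.03 ]
spare_roll 0.84 [327. 240.] [ 0.663 -0.162  0.03 ]
spare_roll 0.72 [316. 201.] [ 0.707 -0.004  0.03 ]
spare_roll 0.29 [260. 204.] [0.563 0.016 0.03 ]
cup 0.5 [267. 168.] [0.641 0.212 0.03 ]
marker 0.45 [231. 184.] [0.512 0.138 0.03 ]
tube 0.53 [267. 255.] [ 0.521 -0.18   0.03 ]
```

View pics/top1.png

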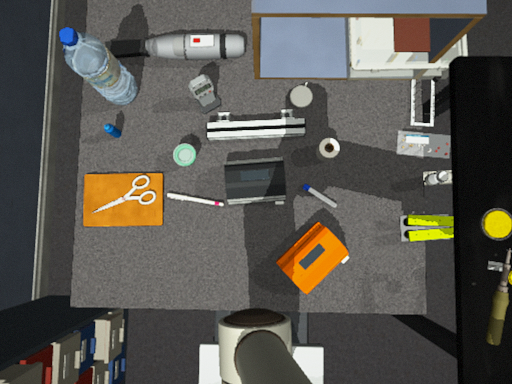

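View pics/side1.png

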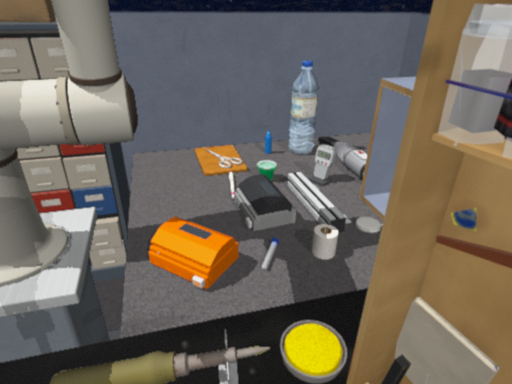

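```bash
cat >> h.py <<'E'
from scipy.optimize import minimize
PR=[[x,y,z] for x in(-.056,.056) for y in(-.075,.075) for z in(0.002,.040)]+[[x,y,z] for x,z in((-.044,.05),(-.02,.073),(.025,.073),(.045,.05)) for y in(-.075,.075)]
ST=[[x,y,z] for x in(0,.04) for y in(-.13,.13) for z in(0,.04)]
def put(P,q):
    c,s=np.cos(q[2]),np.sin(q[2]);P=np.array(P);return np.c_[q[0]+c*P[:,0]-s*P[:,1],q[1]+s*P[:,0]+c*P[:,1],P[:,2]]
def mask(p,P,q):
    m=np.zeros((384*4,512*4),np.uint8);h=cv2.convexHull(((proj(p,put(P,q))+.5)*4).astype(np.float32)).astype(np.int32)
    cv2.fillConvexPoly(m,h,1);return cv2.resize(m.astype(np.float32),(512,384),interpolation=cv2.INTER_AREA)
def fit(obs,P,q0):
    def f(q):
        return sum(np.abs(mask(p,P,q)-r).sum()/r.sum() for p,r in obs)
    best=None
    for d in(-.15,0,.15):
        q=np.array(q0)+[0,0,d]
        r=minimize(f,q,method='Nelder-Mead',options=dict(initial_simplex=[q,q+[.02,0,0],q+[0,.02,0],q+[0,0,.12]],xatol=1e-4,fatol=1e-4))
        if best is None or r.fun<best.fun: best=r
    return best.x,best.fun
def overlay(p,items):
    k=6;im=cv2.resize(p['color'][:,:,::-1],None,fx=k,fy=k,interpolation=cv2.INTER_CUBIC)
    for P,q,c in items:
        h=cv2.convexHull(((proj(p,put(P,q))+.5)*k).astype(np.float32)).astype(np.int32);cv2.polylines(im,[h],True,c,1)
        base=[X for X in P if X[2]<.01]
        for u in proj(p,put(base,q)): cv2.circle(im,tuple(int(v) for v in (u+.5)*k),4,c,1)
    return im
E
python3 - <<'E'
from h import *
a=snapshot('top');b=snapshot('side')
def near(p,t,xy):
    return min(silhouettes(p,t),key=lambda r:np.linalg.norm(at(p,r['position'],.03)[:2]-xy))['region'].astype(float)
A,B=near(a,'printer',(.57,.02)),near(b,'printer',(.57,.02))
for o in([(a,A)],[(b,B)],[(a,A),(b,B)]):
    q,e=fit(o,PR,(.565,.02,0));print('pr',q.round(4),e)
A,B=near(a,'bench_stop',(.71,.0)),near(b,'bench_stop',(.71,.0))
for o in([(a,A)],[(b,B)],[(a,A),(b,B)]):
    s,e=fit(o,ST,(.7,.02,0));print('st',s.round(4),e)
im=overlay(a,[(PR,q,(0,255,0)),(ST,s,(0,0,255))])
cv2.imwrite('pics/ov1.png',im[105*6:215*6,195*6:325*6][:600])
im2=overlay(b,[(PR,q,(0,255,0)),(ST,s,(0,0,255))])
cv2.imwrite('pics/ov2.png',im2[160*6:240*6,220*6:352*6])
E
```

```text
pr [0.5733 0.024  0.0899] 0.03569103422619048
pr [0.5737 0.0271 0.046 ] 0.043347639484978544
pr [0.5732 0.0254 0.069 ] 0.09358606204015942
st [0.6912 0.0247 0.0498] 0.14763434579439252
st [0.6907 0.024  0.069 ] 0.11254208754208754
st [0.6913 0.0238 0.0572] 0.2675532584411089
```

View pics/ov1.png

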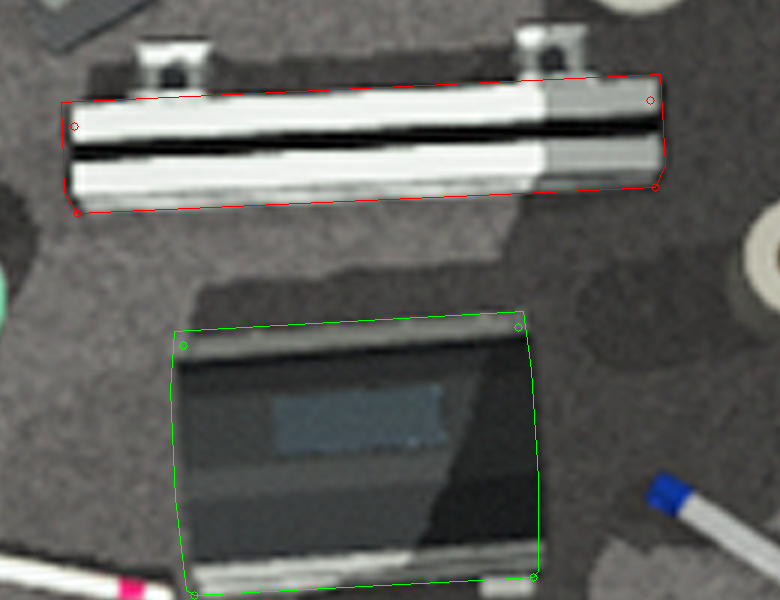

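View pics/ov2.png

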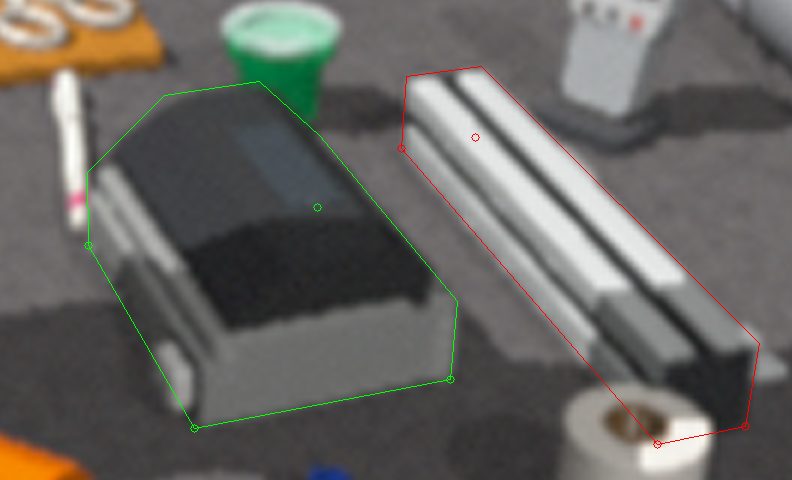

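The pictures show the grey printer (top view, about px 256,181) in front of the stop (px 255,127). The orange one is a look-alike. The overlays fit well: the stop's yaw is about 0.057, the printer's about 0.08, and the gap about 60 mm. I'll turn the tool square to the stop first, then travel at height.

```bash
python3 -m crank '[[[7,0,0,0,0.103],[7,0,0,0,0.103],[7,2.3,-3.5,0,0],[7,2.3,-3.5,0,0],[7,2.3,-3.5,0,0],[7,2.3,-3.5,0,0],[7,2.3,-3.5,0,0],[7,2.3,-3.5,0,0]]]'
python3 -m crank '[[[7,2.3,-3.5,0,0],[7,2.3,-3.5,0,0],[7,2.3,-3.5,0,0],[7,2.3,-3.5,0,0],[7,2.3,-3.5,0,0],[7,2.3,-3.5,0,0],[7,2.3,-3.5,0,0],[7,2.3,-3.5,0,0]]]'
```

```text
time: 2.1
tcp_pos: [0.2754, -0.3369, 0.2287]
tool_rot: [3.14, 0.087, 0.0]
wrist_force: [-0.3, 0.2, -0.9]
finger_gap: 0.0701
time: 3.1
tcp_pos: [0.4436, -0.0469, 0.2288]
tool_rot: [3.14, 0.088, 0.001]
wrist_force: [0.5, 1.0, 0.7]
finger_gap: 0.0701
```

```bash
python3 -m crank '[[[7,2.1,-3.7,0,0],[7,2.1,-3.6,0,0],[7,0,0,4,0],[7,0,0,4,0],[7,0,0,4,0],[7,0,0,3,0],[7,0,0,0,0],[7,0,0,0,0]]]'
python3 - <<'E'
from h import *
a=snapshot('wrist');b=snapshot('side')
cv2.imwrite('pics/w1.png',np.hstack([cv2.resize(b['color'][130:322,150:406],(400,300)),cv2.resize(a['color'],(400,300))])[:,:,::-1])
E
```

```text
time: 4.1
tcp_pos: [0.4819, 0.0268, 0.08]
tool_rot: [3.14, 0.088, 0.003]
wrist_force: [-1.6, -0.0, -0.5]
finger_gap: 0.0698
```

View pics/w1.png

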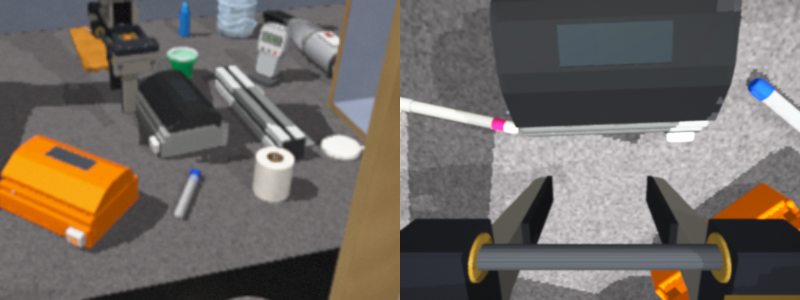

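The pen's cap is close to the printer's front-left corner (px 517,128 in the wrist view), so I'll close the fingers to 5 cm to stay clear of it and of the button.

```bash
python3 -m crank '[[[5,0,0,2,0],[5,0,0,2,0],[5,0,0,1.6,0],[5,0,0,0,0],[5,1,0,0,0],[5,0.8,0,0,0],[5,0.5,0,0,0],[5,0.5,0,0,0]]]'
python3 -m crank '[[[5,0.6,0,0,0],[5,0.6,0,0,0],[5,0.6,0,0,0],[5,0.6,0,0,0],[5,0.6,0,0,0],[5,0.6,0,0,0],[5,0.5,0,0,0],[5,0,0,0,0]]]'
python3 - <<'E'
from h import *
a=snapshot('wrist');b=snapshot('side')
cv2.imwrite('pics/w2.png',np.hstack([cv2.resize(b['color'][130:322,150:406],(400,300)),cv2.resize(a['color'],(400,300))])[:,:,::-1])
E
```

```text
time: 5.2
tcp_pos: [0.5083, 0.0288, 0.0224]
tool_rot: [-3.14, -0.088, 0.003]
wrist_force: [-2.4, 1.2, 1.2]
finger_gap: 0.0499
time: 6.2
tcp_pos: [0.5507, 0.0308, 0.023]
tool_rot: [3.14, 0.088, 0.003]
wrist_force: [0.2, 0.1, 0.7]
finger_gap: 0.0503
```

View pics/w2.png

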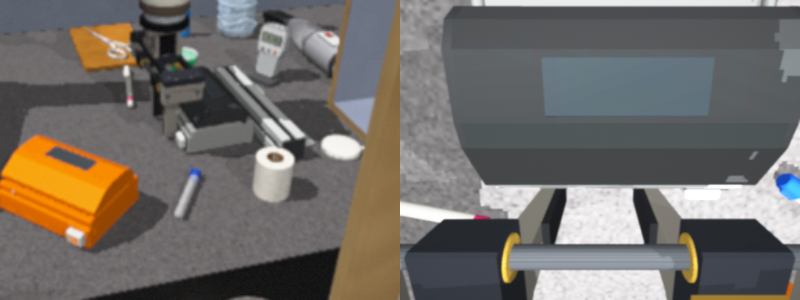

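The fingers are pushing the printer squarely and the pen is clear of it. About 18 mm is left.

```bash
python3 -m crank '[[[5,0.4,0,0,0],[5,0.4,0,0,0],[5,0.3,0,0,0],[5,0.2,0,0,0],[5,0.1,0,0,0],[5,0.1,0,0,0]]]'
python3 -m crank '[[[5,0.1,0,0,0],[5,0.1,0,0,0]]]'
python3 -m crank '[[[5,0.1,0,0,0],[5,0.1,0,0,0]]]'
python3 -m crank '[[[5,0.1,0,0,0],[5,0.1,0,0,0]]]'
```

```text
time: 7.05
tcp_pos: [0.5646, 0.0317, 0.0225]
tool_rot: [-3.14, -0.088, 0.0]
wrist_force: [-2.2, -0.9, 0.8]
finger_gap: 0.0497
time: 7.3
tcp_pos: [0.5667, 0.0318, 0.0225]
tool_rot: [-3.14, -0.088, -0.0]
wrist_force: [-2.8, -0.3, -0.0]
finger_gap: 0.0498
time: 7.55
tcp_pos: [0.5673, 0.0319, 0.0223]
tool_rot: [3.14, 0.088, -0.006]
wrist_force: [-9.1, -0.6, 4.5]
finger_gap: 0.0501
time: 7.8
tcp_pos: [0.5674, 0.032, 0.0217]
tool_rot: [-3.14, -0.089, 0.013]
wrist_force: [-12.8, -2.0, 5.0]
finger_gap: 0.05
```

```bash
python3 -m crank '[[[5,0.1,0,0,0],[5,0,0,0,0],[5,-0.5,0,0,0],[5,-1.5,0,0,0],[5,-2.5,0,0,0],[3,0,0,-1,0],[0,0,0,0,0],[0,0,0,0,0]]]'
python3 - <<'E'
from h import *
a=snapshot('wrist');t=snapshot('top')
s=robot.observe();print(s['tcp_pos'])
for r in silhouettes(a,'button_face')[:3]: print('button_face',round(r['conf'],2),np.round(r['position']),at(a,r['position'],.02).round(4))
for p in (a,):
  for r in silhouettes(p,'printer')[:2]: print(r['conf'],r['position'])
T=t['color'][105:225,180:340];cv2.imwrite('pics/w3.png',np.hstack([cv2.resize(T,(400,300)),cv2.resize(a['color'],(400,300))])[:,:,::-1])
E
```

```text
time: 8.8
tcp_pos: [0.5283, 0.0294, 0.0334]
tool_rot: [3.14, 0.088, 0.004]
wrist_force: [0.9, -0.7, -0.4]
finger_gap: 0.0221
[0.52747038 0.02955701 0.0327125 ]
button_face 0.67 [385. 172.] [ 0.5734 -0.0382  0.02  ]
button_face 0.64 [ 66. 238.] [0.524  0.1401 0.02  ]
button_face 0.42 [286.  74.] [0.6205 0.0203 0.02  ]
0.87 [472.4, 364.4]
0.83 [286.1, 75.3]
```

View pics/w3.png

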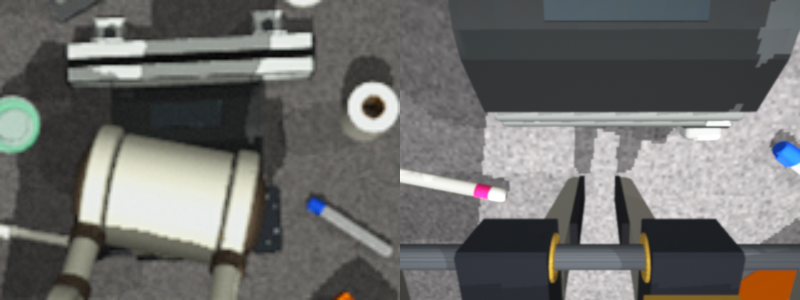

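In the wrist view the button (network-picture px 385,172) is about 67 mm to the right. The printer's back edge is flush with the stop.

```bash
python3 -m crank '[[[0,0,2.3,0,0],[0,0,2.2,0,0],[0,0,2.2,0.7,0],[0,0,0,0,0],[0,1,0,0,0],[0,1,0,0,0],[0,0.5,0,0,0],[0,0,0,0,0]]]'
python3 - <<'E'
from h import *
a=snapshot('wrist')
s=robot.observe();print(s['tcp_pos'],s['wrist_force'])
for r in silhouettes(a,'button_face')[:3]: print('button_face',round(r['conf'],2),np.round(r['position']),at(a,r['position'],.025).round(4))
cv2.imwrite('pics/w4.png',a['color'][:,:,::-1])
E
```

```text
time: 10.0
tcp_pos: [0.556, -0.0356, 0.0257]
tool_rot: [3.14, 0.089, 0.0]
wrist_force: [0.7, 0.3, 0.3]
finger_gap: 0.0001
[ 0.55555588 -0.03559932  0.02555328] [-0.26321106  0.54468693 -0.38275173]
button_face 0.95 [261. 220.] [ 0.5742 -0.0363  0.025 ]
```

View pics/w4.png

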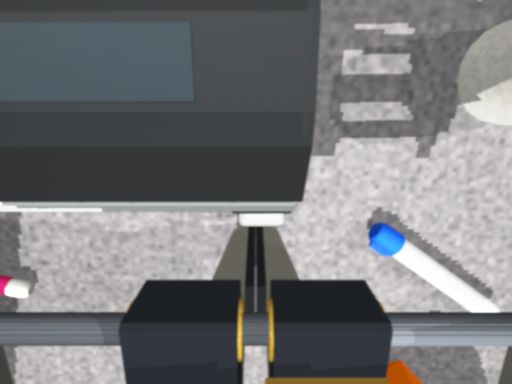

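The closed fingers are centred on the button (px 261,220). Pressing now in millimetre steps.

```bash
python3 -m crank '[[[0,0.3,0,0,0],[0,0.3,0,0,0],[0,0.1,0,0,0],[0,0.1,0,0,0]]]'
python3 -m crank '[[[0,0.1,0,0,0],[0,0.1,0,0,0],[0,0.1,0,0,0]]]'
python3 -m crank '[[[0,0.1,0,0,0],[0,0.1,0,0,0]]]'
```

```text
time: 10.6
tcp_pos: [0.5623, -0.0357, 0.0254]
tool_rot: [3.14, 0.088, -0.005]
wrist_force: [-5.5, -1.7, 4.5]
finger_gap: 0.0009
time: 10.98
tcp_pos: [0.5648, -0.0356, 0.0254]
tool_rot: [3.14, 0.088, -0.007]
wrist_force: [-6.6, -2.1, 5.5]
finger_gap: 0.0002
time: 11.22
tcp_pos: [0.5664, -0.0355, 0.0253]
tool_rot: [3.14, 0.088, -0.008]
wrist_force: [-8.8, -2.8, 6.7]
finger_gap: 0.0002
```

```bash
python3 -m crank '[[[0,0.1,0,0,0],[0,0.1,0,0,0],[0,0,0,0,0]]]'
python3 - <<'E'
from h import *
b=snapshot('side')
s=robot.observe();print(s['tcp_pos'],s['wrist_force'])
cv2.imwrite('pics/s5.png',cv2.resize(b['color'][130:290,180:380],(700,560))[:,:,::-1])
E
```

```text
time: 11.6
tcp_pos: [0.5679, -0.0355, 0.0252]
tool_rot: [3.14, 0.088, -0.01]
wrist_force: [-10.0, -3.7, 7.6]
finger_gap: 0.0005
[ 0.56795607 -0.03549468  0.02522686] [-9.65242686 -2.07227902  7.10334006]
```

View pics/s5.png

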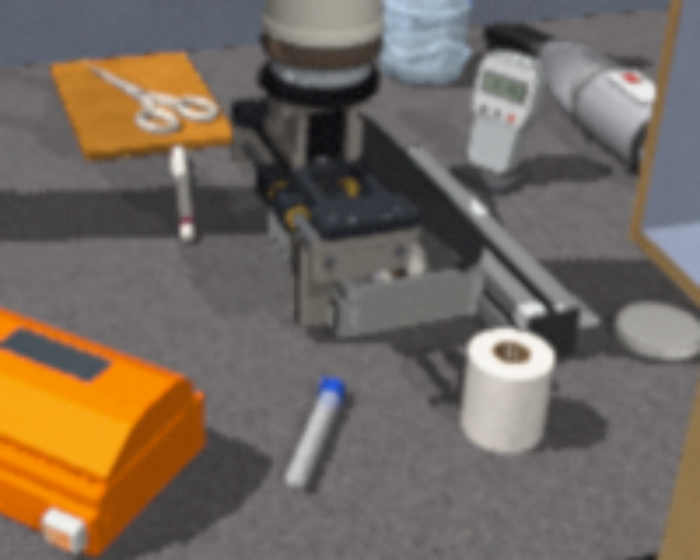

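The cover is up. Next: back off slowly, rise, and centre for the sweep.

```bash
python3 -m crank '[[[0,-0.4,0,0,0],[0,-0.8,0,0,0],[0,-1.6,0,0,0],[0,-2.2,0,0,0],[0,0,-2.8,-2.5,0],[0,0,-2.7,-2.5,0],[0,0,0,-2.3,0],[0,0,0,0,0]]]'
python3 - <<'E'
from h import *
a=snapshot('wrist');b=snapshot('side')
s=robot.observe();print(s['tcp_pos'],s['wrist_force'])
cv2.imwrite('pics/w6.png',np.hstack([cv2.resize(b['color'][140:270,210:370],(400,325)),cv2.resize(a['color'],(400,325))])[:,:,::-1])
E
```

```text
time: 12.65
tcp_pos: [0.5194, 0.017, 0.1006]
tool_rot: [3.139, 0.088, 0.009]
wrist_force: [0.0, -0.0, -0.2]
finger_gap: 0.0005
[0.51737252 0.01698863 0.0980387 ] [-1.13866182 -0.93020829 -1.12488831]
```

View pics/w6.png

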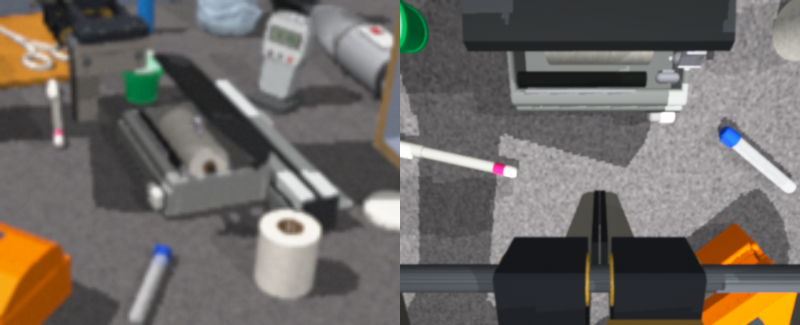

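The cover stands at about 0.8 rad with a roll inside, and the base is still against the stop. Sweeping the front edge back.

```bash
python3 -m crank '[[[0,2.5,0,0,0],[0,2.5,0,0,0],[0,2,0,0,0],[0,0.8,0,0,0],[0,0.6,0,0,0],[0,0.6,0,-0.2,0],[0,0.5,0,-0.2,0],[0,0.5,0,-0.2,0]]]'
python3 -m crank '[[[0,0.5,0,-0.2,0],[0,0.5,0,-0.2,0],[0,0.5,0,0,0],[0,0.5,0,0,0],[0,0.5,0,0,0],[0,0.4,0,0,0],[0,0,0,0,0]]]'
python3 - <<'E'
from h import *
b=snapshot('side')
s=robot.observe();print(s['tcp_pos'],s['wrist_force'])
cv2.imwrite('pics/s7.png',cv2.resize(b['color'][120:270,200:380],(600,500))[:,:,::-1])
E
```

```text
time: 13.75
tcp_pos: [0.6175, 0.0226, 0.105]
tool_rot: [3.14, 0.088, 0.0]
wrist_force: [-0.0, -0.5, 0.4]
finger_gap: 0.0003
time: 14.62
tcp_pos: [0.6465, 0.0243, 0.1085]
tool_rot: [3.14, 0.088, 0.0]
wrist_force: [-0.7, 0.2, -0.7]
finger_gap: 0.0007
[0.64627119 0.02427238 0.10848775] [ 0.76987435  0.73256113 -0.31544106]
```

View pics/s7.png

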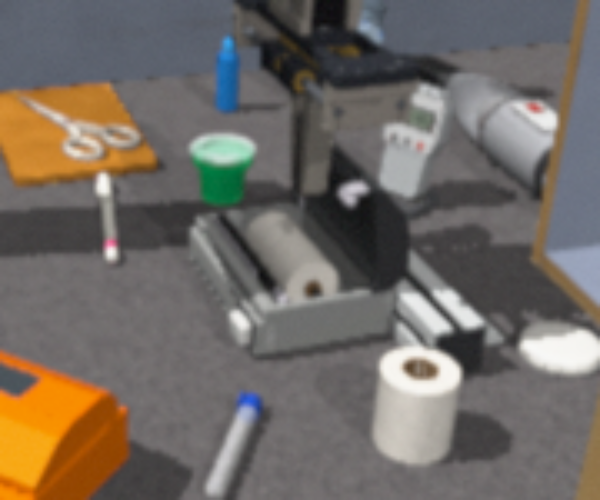

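It's past upright enough to fall, and there's no load on the tool. I'll push a little further, wait, then withdraw and check.

```bash
python3 -m crank '[[[0,0.5,0,0,0],[0,0.5,0,0,0],[0,0.5,0,0,0],[0,0,0,0,0],[0,0,0,0,0],[0,0,0,0,0],[0,0,0,0,0],[0,0,0,0,0]]]'
python3 -m crank '[[[0,-1,0,0,0],[0,-2,0,0,0],[0,-2.5,0,-1,0],[0,-3,0,-1,0],[0,-3,0,-2,0],[0,-3,0,-2,0],[0,-3,0,-2,0],[0,-3,0,-2,0]]]'
python3 -m crank '[[[0,0,0,0,0],[0,0,0,0,0],[0,0,0,0,0],[0,0,0,0,0],[0,0,0,0,0],[0,0,0,0,0],[0,0,0,0,0],[0,0,0,0,0]]]'
python3 - <<'E'
from h import *
b=snapshot('side');a=snapshot('top')
cv2.imwrite('pics/s8.png',np.hstack([cv2.resize(b['color'][120:270,200:380],(480,400)),cv2.resize(a['color'][100:220,180:276+24],(400,400))[:, :320]])[:,:,::-1])
for p,n in((a,'top'),(b,'side')):
  for t in ['spare_roll','cup','marker','tube']:
    for r in silhouettes(p,t)[:1]: print(n,t,round(r['conf'],2),np.round(r['position']))
E
```

```text
time: 15.68
tcp_pos: [0.6612, 0.0251, 0.1086]
tool_rot: [-3.14, -0.088, -0.0]
wrist_force: [-0.2, -0.6, 0.7]
finger_gap: 0.0006
time: 16.68
tcp_pos: [0.4549, 0.0137, 0.209]
tool_rot: [3.14, 0.088, -0.0]
wrist_force: [-0.4, -1.1, -0.8]
finger_gap: 0.0003
time: 17.68
tcp_pos: [0.4566, 0.0136, 0.2086]
tool_rot: [3.14, 0.088, 0.0]
wrist_force: [0.2, 0.8, -0.3]
finger_gap: 0.0003
top spare_roll 0.92 [327. 154.]
top cup 0.91 [183. 156.]
top marker 0.48 [181. 196.]
top tube 0.55 [319. 194.]
side spare_roll 0.76 [326. 239.]
side cup 0.83 [266. 168.]
side marker 0.4 [231. 189.]
side tube 0.48 [269. 253.]
```

View pics/s8.png

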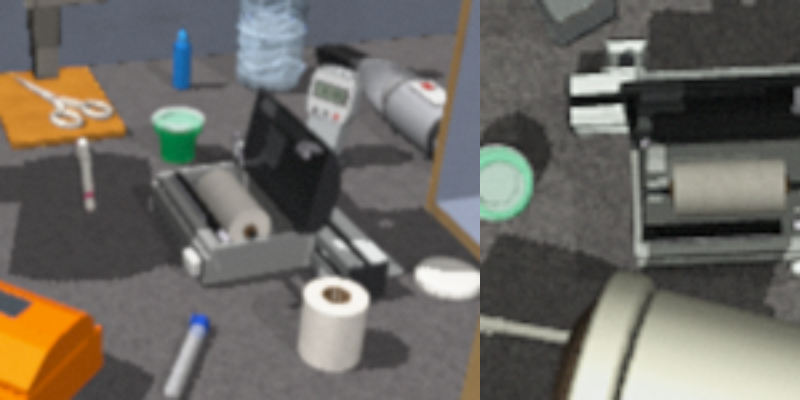

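```bash
python3 -m crank '[[[0,-2,3,0,0],[0,-2,4,0,0],[0,-2,5,0,0],[0,-2,5,0,0],[0,-1,5,0,0],[0,-1,5,0,0],[0,0,5,0,0],[0,0,5,0,0]]]'
python3 -m crank '[[[0,0,4,0,0],[0,0,0,0,0],[0,0,0,0,0],[0,0,0,0,0],[0,0,0,0,0],[0,0,0,0,0],[0,0,0,0,0],[0,0,0,0,0]]]'
python3 - <<'E'
from h import *
b=snapshot('side');a=snapshot('top')
for t in ['marker','tube','cup','spare_roll']:
    for p,n in((a,'top1'),(b,'side1')):
        rs=silhouettes(p,t)[:1]
        if not rs: print(t,n,'none');continue
        o=cv2.imread('pics/'+n+'.png');g0=cv2.cvtColor(o,cv2.COLOR_BGR2GRAY);g1=cv2.cvtColor(p['color'],cv2.COLOR_RGB2GRAY)
        ys,xs=np.where(rs[0]['region']);y0,y1,x0,x1=ys.min(),ys.max()+1,xs.min(),xs.max()+1
        m=cv2.matchTemplate(g0[y0-8:y1+8,x0-8:x1+8],g1[y0:y1,x0:x1],cv2.TM_CCOEFF_NORMED)
        print(t,n,rs[0]['position'],'shift',np.array(cv2.minMaxLoc(m)[3])-8,round(m.max(),2))
for x in (a,): cv2.imwrite('pics/t9.png',np.hstack([cv2.resize(b['color'][130:260,200:350],(396,343),interpolation=cv2.INTER_CUBIC),cv2.resize(a['color'][105:220,175:308],(396,343),interpolation=cv2.INTER_CUBIC)])[:,:,::-1])
E
```

```text
time: 19.18
tcp_pos: [0.3771, -0.3632, 0.2087]
tool_rot: [3.14, 0.087, 0.001]
wrist_force: [-0.2, 0.7, -0.2]
finger_gap: 0.0004
time: 20.18
tcp_pos: [0.3796, -0.4013, 0.2086]
tool_rot: [3.14, 0.088, 0.0]
wrist_force: [0.6, 0.7, -0.4]
finger_gap: 0.0006
marker top1 [188.6, 195.8] shift [0 0] 0.99
marker side1 none
tube top1 [320.3, 195.5] shift [0 0] 0.89
tube side1 [326.2, 239.3] shift [0 0] 0.89
cup top1 [182.4, 155.0] shift [0 0] 1.0
cup side1 [264.3, 170.3] shift [0 0] 0.99
spare_roll top1 [328.0, 153.7] shift [0 0] 0.96
spare_roll side1 [324.8, 239.5] shift [0 0] 0.88
```

```bash
python3 - <<'E'
from h import *
a=snapshot('top');b=snapshot('side')
old=cv2.imread('pics/s8.png')[:, :480].astype(int);new=cv2.resize(b['color'][120:270,200:380],(480,400))[:,:,::-1].astype(int)
d=np.abs(old-new).max(2);print('cover area change',d[90:280,150:350].mean().round(2),np.percentile(d[90:280,150:350],99))
r=min(silhouettes(a,'printer'),key=lambda r:abs(r['position'][1]-160)+abs(r['position'][0]-256));M=r['region'];print(r['conf'],r['position'])
cols=np.where(M.any(0))[0];print(cols.min(),cols.max())
w=[]
g=cv2.cvtColor(a['color'],cv2.COLOR_RGB2GRAY).astype(float)
for c in range(cols.min()+8,cols.max()-22):
    w.append(at(a,(c,np.where(M[:,c])[0].max()+.5),.004)[:2])
w=np.array(w);k=np.polyfit(w[:,1],w[:,0],1);print('front yaw',-np.arctan(k[0]),'front x at y=.03',np.polyval(k,.03),'resid',np.std(w[:,0]-np.polyval(k,w[:,1])))
st=(.6913,.0238,.055);print('expected front x at y=.03',st[0]-.112-(.03-st[1])*np.tan(st[2]))
# cover tip height: topmost column region in side
for th in(0.8,1.4,1.6,1.8):
    yaw=.056;e=[.038-.082*np.cos(th),0,.046+.082*np.sin(th)]
    q=(.6335,.026,yaw);P=put([[e[0],-.075,e[2]],[e[0],.075,e[2]]],q);print(th,proj(b,P).round(0).tolist())
E
```

```text
cover area change 9.67 79.0
0.67 [254.9, 153.1]
221 283
front yaw 0.07220156043133254 front x at y=.03 0.5768950727658837 resid 0.0011348221405524403
expected front x at y=.03 0.578958655741775
0.8 [[292.0, 188.0], [269.0, 162.0]]
1.4 [[310.0, 177.0], [285.0, 153.0]]
1.6 [[316.0, 176.0], [290.0, 151.0]]
1.8 [[322.0, 176.0], [296.0, 152.0]]
```

```bash
python3 - <<'E'
from h import *
b=snapshot('side')
r=silhouettes(b,'cover_front')
for x in r[:3]:
    ys,xs=np.where(x['region']);print(round(x['conf'],2),np.round(x['position']),'x',xs.min(),xs.max(),'y',ys.min(),ys.max())
g=cv2.cvtColor(b['color'],cv2.COLOR_RGB2GRAY)
print(g[148:182:2,284:332:3])
E
```

```text
0.94 [172. 238.] x 151 191 y 216 259
0.69 [267. 168.] x 257 276 y 160 180
0.59 [307. 179.] x 291 327 y 152 207
[[102 105 143 165 169 172 177 176 147 140  69 149 212 203 196 185]
 [106 105 117 130 154 165 167 159 141 115  69 169 150 197 212 203]
 [101 116 113  98 117 118 133 136 118  82  72 170 132 129 156 199]
 [114 117 119 110  79  49  77  95  83  76  79 159 128 126 118 122]
 [112 117 117 115  66  30  60 115 113 114 125 188 138 132 112 109]
 [114 114 114 115  50  45  34  87 115 115 133 211 206 181 132 127]
 [113 114 116 116  37  41  42  38  97 117 134 164 207 208 198 184]
 [114 118 116 104  37  37  41  38  45 112 119 145 185 186 189 208]
 [113 116 114  98  31  38  34  41  34  61 116 177 170 189 164 170]
 [115 115 117  76  35  36  24  37  41  34 104 187 183 181 180 113]
 [118 121 118  59  37  36  27  31  36  40  42 157 186 186 176 111]
 [116 129 114  42  31  35  29  25  33  40  39  65 177 184 164 111]
 [118 109 129  36  37  30  26  26  25  38  64  51 104 184 140 110]
 [114 117 166  34  37  27  27  29  27  74 151 160  74 147 124 108]
 [ 77 113 103  37  37  32  27  24  28  93 191 117  95  66 110  72]
 [ 57  77 110  34  40  36  28  29  25  43 162  34  30  42  77  60]
 [ 99  83 113  64  67  36  33  22  27  27  44  21  28  43  56  65]]
```

The cover's edge runs from about (298,154) to (322,175), which matches my 1.8 rad prediction of (296,152) to (322,176). It is fully back, so I'm handing in.

```bash
python3 -c "
from station import robot
print(robot.close_job())"
```

```text
the job is handed in; nothing more can be done
None
```

The printer is open and standing against the bench stop, and I handed the job in at about 20 s of the 64 s allowed.

- **Slide:** I pushed the printer back squarely with two fingers. It stopped against the bench stop at about 13 N.
- **Button:** I pressed it in with closed fingers to about 10 N. The cover sprang up and I let the button go.
- **Cover:** I swept the front edge back past its balance point, and it fell open by itself.

What the last checks showed:

- **Cover angle:** the edge in the side picture matches the 1.8 rad prediction, so it is fully back.
- **Other things on the table:** the marker, tube, cup and spare roll show no shift in the top view, nor does the cup in the side view. In the final side view the marker was not found. The tube was reported at the spare roll's position, so that match does not count.
- **Arm:** it is well away from everything, with no force on the tool.
- **Flush against the stop:** this check disagreed slightly. A coarse outline fit in the top view gave the printer's front a yaw of 0.072 rad, against about 0.056 for the stop. It also placed the front 2 mm nearer the robot than expected. That is about the size of the pixel error, so I trusted the push stalling firmly instead.
- **Change in the side picture:** the area around the cover changed between my last two side pictures. I put this down to the arm's shadow moving, since the cover edge stayed in place.
- **Not viewed:** I had reached the picture limit, so I never saw the final close-up and did these last checks from numbers only.

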